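# Screw the orange plug into the steel canister by feel

## Task

Take the orange winged plug off its black ring and stand it in the neck of the steel canister with its wing in line with the two yellow clamp ears, so that it sits on top of the threads. Turn it backwards (anticlockwise from above) until you feel it drop into the thread start, then screw it in clockwise until its flange is fully home on the steel rim, and let go. Never force it, neither pressing nor turning, and leave the other things on the cabinet where they are.

Things in the scene. Friction and masses are not known exactly. Their poses are not given: they have to be found in the camera images.
- plug: Orange plastic screw plug, 60 to 120 g, parked upright, hanging by its flange on the black ring. Origin: centre of the flange's underside; z up along its axis, x along its wing. A half turn makes no difference. Flange 62 mm across, z = 0 to 6 mm. Below it a stem 31 mm across down to z = -24 mm, tapering to 22 mm across at its end, z = -30 mm.
- wing (a point): Centre of the plug's wing, the grip, 21 mm above the plug's origin. The wing is 50 mm long (x), 12 mm thick (y), 30 mm high: from the flange's top (z = 6 mm) to z = 36 mm.
- lugs (a point): Point on the plug's axis, 22 mm below its origin, level with its two thread lugs: round pins 6 mm thick that stick out of the stem towards +x and -x (below the wing's ends), to 22.5 mm from the axis.
- rest: Fixed black silicone roller ring that the plug is parked in: 92 mm outside, 53 mm inside, 34 mm high; origin at the centre of its underside.
- canister: Fixed stainless steel canister, 72 mm across, 100 mm high, on a dark 150 x 90 mm foot plate; origin: centre of its underside. Two yellow clamp ears (up to 63 mm high, out to 59 mm from the axis) stand at its +x and -x sides: its x axis runs through them. Rigid: plug and canister must never press on each other with 40 N or more, so press with 2 to 10 N and turn lightly.
- neck_rim (a point): Centre of the canister's mouth, level with its steel rim, 100 mm above the surface; axes as the canister's. The neck is a 48 mm bore, 40 mm deep, with a two-start right-hand thread of 36 mm inner diameter (2.5 mm play round the stem). The flange's underside must end on this rim.
- thread_top (a point): Point on the neck's axis level with the flat top of the threads, 8 mm below the rim. With the wing along the canister's x (either way round) the lugs rest here, the flange 17 mm above the rim. The thread ring's angle is not measured and differs each time: the lugs drop in after an anticlockwise turn of 15 to 85 degrees (from above). Turned clockwise first they hit a solid wall.
- thread_start (a point): Point on the neck's axis level with the floor of the two opposite thread starts, 19.5 mm below the rim. Dropping in, the plug sinks 11.5 mm, its flange then 5.5 mm above the rim. A start is some 10 degrees wider than a lug; beyond it (anticlockwise) stands a solid wall, so stop turning once it has dropped.
- thread_end (a point): Point on the neck's axis at the threads' lower end, 26 mm below the rim. From the start, a clockwise turn of 40 to 75 degrees leads the lugs down ramps of some 18 degrees until the flange lies on the rim; 5 to 25 degrees later the lugs meet a solid end stop. The plug must be followed or pressed down lightly as it turns; pressing alone cannot seat it.
- cup: Stainless steel cup, 76 mm across, 85 mm high; stays where it is. Origin: centre of its underside, z up.
- coaster: Glass coaster, 96 mm across, 8 mm thick; stays where it is. Origin: centre of its underside, z up.
- roller: Black silicone mat roller standing upright, 60 mm across, 104 mm high; stays where it is. Origin: centre of its underside, z up.
- jar: Closed jar, 64 mm across, 90 mm high; stays where it is. Origin: centre of its underside, z up.

How it is judged:
On the way, in this order (a step that is already met when the one before it is completed fails the run):
1. the plug stands in the neck on top of the threads (flange 13 to 20 mm above the rim, within 4 mm of its centre), its wing in line with the clamp ears within 0.3 rad (z of plug in the frame of neck_rim between 0.013 and 0.02 m and horizontal distance between plug and neck_rim below 0.004 m and angle between the x axis of plug and the x axis of canister, either way round below 0.3 rad), for 0.2 s.
2. the plug has dropped into the thread start (flange 3.5 to 7.5 mm above the rim) (z of plug in the frame of neck_rim between 0.0035 and 0.0075 m and horizontal distance between plug and neck_rim below 0.004 m), for 0.1 s.
At the end, for the whole second after the job is handed in: The plug is screwed home and released: its flange's underside within 1.5 mm of the canister's rim, within 4 mm of its centre, upright within 0.05 rad, at rest (z of plug in the frame of neck_rim between -0.002 and 0.0015 m and horizontal distance between plug and neck_rim below 0.004 m and angle between plug's own z axis and vertical below 0.05 rad and linear speed of plug below 0.01 m/s and angular speed of plug below 0.05 rad/s and contact force between the fingers and plug below 0.1 N); the robot touches nothing.
It fails at once if plug and canister pressed together with more than 40 N (forced or cross-threaded) (contact force between plug and canister above 40 N).
It fails at once if the robot pushes on the canister with more than 20 N (contact force between any of the fingers, the arm and canister above 20 N).
It fails at once if a bystander (cup, coaster, roller, jar) is moved more than 20 mm or tipped (distance of any of cup, coaster, roller, jar from where it was at the start of the episode above 0.02 m or angle between any of cup, coaster, roller, jar's own z axis and vertical above 0.3 rad).
It also fails if it takes over 72 s, if anything falls off the work surface, if the arm or the gripper's body presses on something with over 40 N, if the wrist force passes 120 N, or if a joint passes its speed limit or range.

## Robot

A 6-joint arm with a two-finger parallel gripper is mounted at the origin on the work surface. World frame = base frame: x ahead of the robot, y to its left, z up, the work surface at z = 0. Lengths are in m, angles in rad, forces in N, time in s.
With the tool pointing down it reaches from about 0.35 to 0.975 m from the base axis. Payload 4.9 kg.
Tool frame: the origin (TCP) lies at the very end of the fingers, on their centre line; the grasp point (between the pads) lies behind it (manip.pinch_z is the y of the grasp point in the tool frame, in m); y points along the fingers, x is the direction in which the jaws open and shut, and the axes are right-handed (so a half turn about y gives the same grasp; the last joint's range is limited). The gripper opens to 85 mm and grips with 20 to 120 N. Pads are 22 mm wide; open, the fingers measure 114 mm over their backs; the gripper's body (76 mm by 85 mm) begins 54 mm behind the grasp point. The pads swing forward as they close: fully open they stand 13 mm farther back than shut.
Start: joints at [-1.275, 0.053, 1.613, -0, 1.476, -0.119], TCP at [0.252, -0.572, 0.231] pointing down, gripper open.
Joint ranges: [-3.01, 3.01], [-1.01, 2.22], [0.06, 2.58], [-1.02, 4.17], [0.09, 2.62], [-3.14, 3.14]. Speed limits (rad/s): [2.57, 2.57, 3.14, 3.14, 3.14, 3.14].

## Interface

Orientations are given as a unit quaternion [w, x, y, z].
In Python, from plant import manip gives the robot as it stands.
- The arm moves only by the tool drive_tool, never from a script. Its argument "motion" is a list of rows, each a list of 3 entries, a list of its own where there are three numbers: the shift along the tool's x, y, z in units of 25 mm (1.0 is 25 mm), then the turn, a rotation vector about the tool's x, y, z in units of 5 degrees (1.0 is 5 degrees), then the closure, from -1 (fully open) to 1 (shut). A call has 1 to 12 rows; each row shifts and turns the commanded pose from where the row before left it, along the tool's axes as they then stand; what a row does not reach is not made up. A row lasts 1/10 s, in which the tool goes at most 50 mm and 8.59 degrees, less where a joint would pass 70% of its speed; a pose out of reach is approached as far as the arm can. A call is refused whole if a number of a shift passes 1 or a number of a turn 1, either way. A call with a gripper value outside its range is refused whole. The fingers move at their own pace and stop on an object; the grip force is fixed at half the most. Time passes only in rows, so rows that do not move let the fingers close. It gives the time, the measured TCP pose, the force and the opening at its end, in the units of the state.
- manip.state(): the state, without advancing time (a new reading comes with each control period).
- manip.grab_frame(name): name is "side" or "top" or "wrist"; returns a dict with "img" (400x640x3 uint8, blue, green, red), "range_z" (400x640 float32, m along the optical axis (not along the pixel's ray), 0 where there is no reading), "camera_matrix" (3x3 intrinsics, pixels), "world_from_camera" (4x4, takes a point from camera to world coordinates); the wrist camera has in their place "T_tool_cam" (4x4, takes a point from camera to tool coordinates, whose origin is the TCP and whose axes are the tool frame's). Camera axes: x right, y down, z forward; pixel columns grow to the right and rows downward; lengths in m; the calibration is good to about 2 mm. A picture is of the moment at which its call begins: read the wrist's pose just before it.
- manip.job_done(): hands the job in, once; it reports no verdict.
The state is a dict: "time": time; "joint_pos": joint angles; "joint_vel": joint speeds; "joint_efforts": joint torques, N m; "tool_pos": TCP position; "tool_rot": TCP orientation; "contact_force": force on the tool from outside, world axes, zero at the start; "ft_torque": the same for the moment, N m; "gripper_width": opening from 0.0 (shut) to 1.0 (fully open).
Only numpy, scipy, OpenCV 4.12 (cv2) and the standard library are available. Lean on these libraries where they do the work, as an engineer would, in place of code of your own. Each camera call takes 0.05 s, during which the arm holds its last target. There are 200 camera calls.

## Working session

There is one attempt and no reset: what is moved stays moved. The work goes in short steps, Python scripts to look and compute and a tool call to move; the robot and the scene stay as the last step left them, time stands still between calls to the robot, and variables do not carry over. Pictures are saved under pics/ and viewed, about 8 in all and at most 12, crops included, and the job is handed in when it is done.

Besides the shell and the picture viewer there is one more tool, called after ">>>" as name(argument=value, ...) on one line, values as JSON. drive_tool: Moves the arm, as the interface text tells. Its arguments: {"type":"object","properties":{"motion":{"type":"array","items":{"type":"array"}}},"required":["motion"]}

```bash
ls; mkdir -p pics
python3 - <<'E'
from plant import manip
import cv2,numpy as np
print(manip.state(), manip.pinch_z)
a=manip.grab_frame("top");b=manip.grab_frame("side")
np.savez("f0.npz",**{"t_"+k:v for k,v in a.items()},**{"s_"+k:v for k,v in b.items()})
print(a["world_from_camera"],a["camera_matrix"],b["world_from_camera"])
cv2.imwrite("pics/top0.png",a["img"]);cv2.imwrite("pics/side0.png",b["img"])
E
```

```text
pics
{'time': 0.0, 'joint_pos': array([-1.27497647e+00,  5.33686981e-02,  1.61431126e+00,  2.34812624e-05,
        1.47598530e+00, -1.19020130e-01]), 'joint_vel': array([ 0.00089246, -0.00037327,  0.00149258, -0.00022154,  0.00014517,
       -0.00081472]), 'joint_efforts': array([ 3.97550912e-04, -3.93674397e+01, -3.70178246e+01, -3.78607319e-05,
        6.85645049e-03,  2.04085239e-05]), 'tool_pos': array([ 0.25171336, -0.57138746,  0.23004536]), 'tool_rot': array([ 0.59272665, -0.59177321,  0.38687183, -0.38575869]), 'contact_force': array([-0.95483481,  0.11607979, -0.03964823]), 'ft_torque': array([ 0.02405187, -0.04026398,  0.01788743]), 'gripper_width': 0.9961590814263662} -0.0187
[[-0.00839695 -0.99829664  0.0577348   0.42509291]
 [-0.99981356  0.00737771 -0.01784438  0.01665922]
 [ 0.01738804 -0.05787387 -0.99817247  1.69051379]
 [ 0.          0.          0.          1.        ]] [[504.89672181   0.         317.1211158 ]
 [  0.         504.89672181 204.71082847]
 [  0.           0.           1.        ]] [[-0.96060993 -0.16215839  0.22568389  0.25224803]
 [-0.27762104  0.59636167 -0.75317947  0.90397222]
 [-0.01245485 -0.78616627 -0.61788953  0.84884009]
 [ 0.          0.          0.          1.        ]]
```

View pics/top0.png

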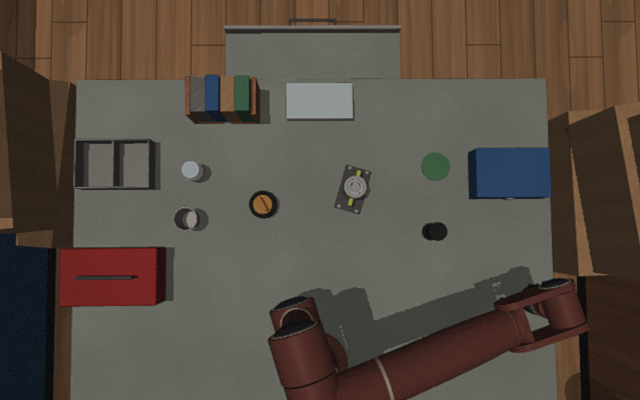

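View pics/side0.png

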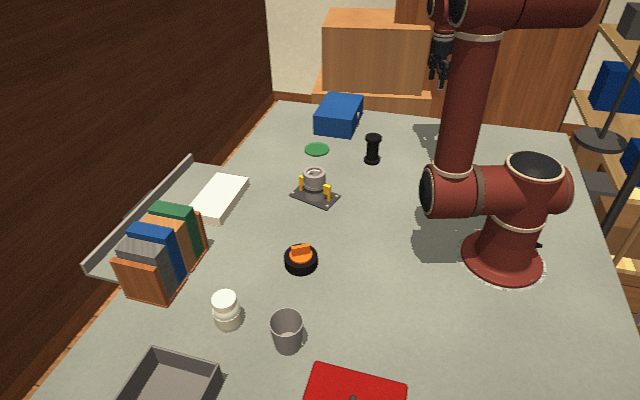

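The top view shows the plug at (263,204), the canister at (355,187) with its yellow ears at about (361,172) and (350,204), the jar at (192,171), the cup at (187,218), the coaster at (435,166) and the roller at (434,231). The side view agrees, and the space around the plug and canister is clear.

```bash
cat > h.py <<'E'
import numpy as np,cv2
from scipy.spatial.transform import Rotation as R
def rot(q): return R.from_quat([q[1],q[2],q[3],q[0]]).as_matrix()
def toolT(s):
    T=np.eye(4);T[:3,:3]=rot(s["tool_rot"]);T[:3,3]=s["tool_pos"];return T
def cloud(f,T=None):
    z=f["range_z"];K=f["camera_matrix"];v,u=np.mgrid[:z.shape[0],:z.shape[1]]
    p=np.stack([(u-K[0,2])/K[0,0]*z,(v-K[1,2])/K[1,1]*z,z,np.ones_like(z)],-1)
    P=p@(f["world_from_camera"] if T is None else T).T
    P=P[...,:3].copy();P[z<=0]=np.nan;return P
def hsv(f): return cv2.cvtColor(f["img"],cv2.COLOR_BGR2HSV)
def orange(f): h=hsv(f);return (h[...,0]>5)&(h[...,0]<20)&(h[...,1]>150)&(h[...,2]>60)
def yellow(f): h=hsv(f);return (h[...,0]>=21)&(h[...,0]<35)&(h[...,1]>120)&(h[...,2]>60)
def near(P,c,r): return np.hypot(P[...,0]-c[0],P[...,1]-c[1])<r
def circ(xy):  # min enclosing circle
    c,r=cv2.minEnclosingCircle(xy.astype(np.float32)*1000);return np.array(c)/1000,r/1000
E
python3 - <<'E'
from h import *
d=np.load("f0.npz")
for n in "ts":
    f={k[2:]:d[k] for k in d if k.startswith(n+"_")}
    P=cloud(f)
    px=[(204,263),(187,355),(171,192),(218,187),(231,434)] if n=="t" else [(258,300),(178,313),(300,225),(325,287),(150,373)]
    for v,u in px: print(n,P[v,u].round(3))
    if n=="t": cs=[P[v,u,:2] for v,u in px]
    m=orange(f)&near(P,cs[0],.06); q=P[m]; print("orange",len(q),np.median(q,0),circ(q[:,:2]),q[:,2].max())
    w=q[q[:,2]>q[:,2].max()-.012]; ev,V=np.linalg.eigh(np.cov(w[:,:2].T)); print("wing",w.mean(0),len(w),np.degrees(np.arctan2(V[1,1],V[0,1])))
    m=yellow(f)&near(P,cs[1],.09); q=P[m]; print("yellow",len(q))
    c=q[:,:2].mean(0)
    ev,V=np.linalg.eigh(np.cov(q[:,:2].T));t=(q[:,:2]-c)@V[:,1];a,b=q[t>0],q[t<0];print(a.mean(0),b.mean(0),np.degrees(np.arctan2(V[1,1],V[0,1])))
    m=near(P,cs[1],.06)&(P[...,2]>.08); q=P[m]; print("rim",len(q),circ(q[:,:2]),np.median(q,0))
E
python3 -c "
from h import *;print(rot([ 0.59272665, -0.59177321,  0.38687183, -0.38575869]))"
```

```text
t [0.522 0.161 0.072]
t [ 0.575 -0.135  0.068]
t [0.627 0.383 0.095]
t [0.482 0.42  0.001]
t [ 0.431 -0.378  0.111]
orange 235 [0.52446802 0.1639181  0.04268195] (array([0.52491443, 0.16685364]), 0.031717363357543944) 0.0827817484386888
wing [0.52633432 0.16643213 0.07369307] 28 -152.02217688616707
yellow 57
[ 0.52823834 -0.1186001   0.05703787] [ 0.62337722 -0.14663428  0.05968244] 163.6430877298876
rim 313 (array([ 0.57524005, -0.13309161]), 0.03639640426635742) [ 0.57539631 -0.1329063   0.09929993]
s [0.52  0.187 0.042]
s [ 0.567 -0.096  0.099]
s [0.627 0.398 0.09 ]
s [0.489 0.381 0.026]
s [ 0.425 -0.368  0.061]
orange 386 [0.52018582 0.17727353 0.04378509] (array([0.5279101 , 0.16519949]), 0.03827584457397461) 0.0742242339067376
wing [0.5229729  0.17190008 0.06877464] 93 -151.1205704656072
yellow 43
[ 0.52784632 -0.11423532  0.05936922] [ 0.62321343 -0.14122605  0.05448615] 164.13912391547484
rim 319 (array([ 0.57324597, -0.1272135 ]), 0.03857643127441406) [ 0.56949984 -0.11956298  0.09573474]
[[ 4.03040837e-01 -5.81857335e-04  9.15181810e-01]
 [-9.15179687e-01  1.98939550e-03  4.03041167e-01]
 [-2.05517103e-03 -9.99997852e-01  2.69303611e-04]]
```

>>> drive_tool(motion=[[[-0.3, 0, 0.5], [0, 0, 0], -1], [[-0.55, 0, 0.95], [0, 0, 0], -1], [[-0.55, 0, 0.95], [0, 0, 0], -1], [[-0.55, 0, 0.95], [0, 0, 0], -1], [[-0.55, 0, 0.95], [0, 0, 0], -1], [[-0.55, 0, 0.95], [0, 0, 0], -1], [[-0.55, 0, 0.95], [0, 0, 0], -1], [[-0.55, 0, 0.95], [0, 0, 0], -1], [[-0.55, 0, 0.95], [0, 0, 0], -1], [[-0.55, 0, 0.95], [0, 0, 0], -1]])

```text
time: 1.1
tool_pos: [0.4067, -0.3586, 0.231]
tool_rot: [0.593, -0.592, 0.386, -0.386]
contact_force: [-0.3, 0.3, -0.4]
gripper_width: 1.0
```

>>> drive_tool(motion=[[[-0.55, 0, 0.95], [0, 0, 0], -1], [[-0.55, 0, 0.95], [0, 0, 0], -1], [[-0.55, 0, 0.95], [0, 0, 0], -1], [[-0.55, 0, 0.95], [0, 0, 0], -1], [[-0.55, 0, 0.95], [0, 0, 0], -1], [[-0.55, 0, 0.95], [0, 0, 0], -1], [[-0.55, 0, 0.95], [0, 0, 0], -1], [[-0.55, 0, 0.95], [0, 0, 0], -1], [[-0.55, 0, 0.95], [0, 0, 0], -1], [[-0.3, 0, 0.5], [0, 0, 0], -1], [[0, 0, 0], [0, 0, 0], -1], [[0, 0, 0], [0, 0, 0], -1]])

```text
time: 2.3
tool_pos: [0.5598, -0.1494, 0.2311]
tool_rot: [-0.592, 0.593, -0.386, 0.386]
contact_force: [0.1, -0.8, 0.0]
gripper_width: 0.998
```

Run:
```python
from h import *
from plant import manip
s=manip.state();f=manip.grab_frame("wrist")
np.savez("w_can.npz",T=toolT(s),**f);cv2.imwrite("pics/w1.png",f["img"])
print(s["tool_pos"],s["contact_force"],f["T_tool_cam"],f["camera_matrix"][0])
P=cloud(f,toolT(s)@f["T_tool_cam"]);c0=(.575,-.132)
m=near(P,c0,.05)&(P[...,2]>.085)&(P[...,2]<.11);q=P[m];print(len(q),circ(q[:,:2]) if len(q) else 0,np.median(q,0))
m=yellow(f)&near(P,c0,.09);q=P[m];print(len(q))
```

```text
[ 0.55977477 -0.14943132  0.23110002] [ 0.05798097 -0.80934277  0.00699473] [[ 9.99999970e-01  2.35164239e-04  6.56472893e-05  2.80138075e-04]
 [ 9.49174460e-06 -3.06116188e-01  9.51994159e-01 -1.41412374e-01]
 [ 2.43970680e-04 -9.51994130e-01 -3.06116181e-01  7.80636730e-02]
 [ 0.00000000e+00  0.00000000e+00  0.00000000e+00  1.00000000e+00]] [335.70608379   0.         321.30553629]
4326 (array([ 0.57618878, -0.13103543]), 0.03585634994506836) [ 0.5768773  -0.13029952  0.09829901]
613
```

View pics/w1.png

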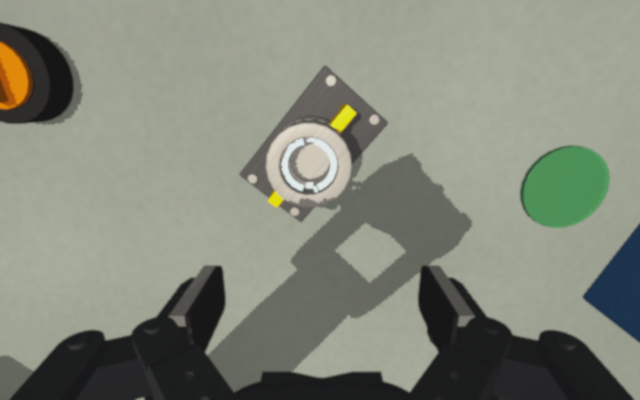

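The wrist view shows the canister mouth at (310,163), its ears at (343,118) and (276,200), and two dark gaps in the thread ring. Next: over to the plug.

>>> drive_tool(motion=[[[-0.6, 0, 0.15], [0, 0, 0], -1], [[-1, 0, 0.25], [0, 0, 0], -1], [[-1, 0, 0.25], [0, 0, 0], -1], [[-1, 0, 0.25], [0, 0, 0], -1], [[-1, 0, 0.25], [0, 0, 0], -1], [[-1, 0, 0.25], [0, 0, 0], -1], [[-1, 0, 0.25], [0, 0, 0], -1], [[-1, 0, 0.25], [0, 0, 0], -1], [[-1, 0, 0.25], [0, 0, 0], -1], [[-1, 0, 0.25], [0, 0, 0], -1], [[-1, 0, 0.25], [0, 0, 0], -1], [[-1, 0, 0.25], [0, 0, 0], -1]])

```text
time: 3.55
tool_pos: [0.5088, 0.1461, 0.2314]
tool_rot: [0.592, -0.592, 0.387, -0.387]
contact_force: [0.8, -0.3, -0.2]
gripper_width: 0.997
```

>>> drive_tool(motion=[[[-0.5, 0.5, 0.1], [0, 0, 0], -1], [[0, 0.5, 0], [0, -0.9, 0], -1], [[0, 0, 0], [0, 0, 0], -1], [[0, 0, 0], [0, 0, 0], -1]])

```text
time: 3.95
tool_pos: [0.5064, 0.1572, 0.2055]
tool_rot: [-0.606, 0.607, -0.364, 0.363]
contact_force: [1.0, 0.5, -0.2]
gripper_width: 1.0
```

```bash
cat > wrist.py <<'E'
from h import *
from plant import manip
def snap(name,png=True):
    s=manip.state();f=manip.grab_frame("wrist");T=toolT(s)
    np.savez(name+".npz",T=T,**f)
    if png: cv2.imwrite(f"pics/{name}.png",f["img"])
    return s,f,T,cloud(f,T@f["T_tool_cam"])
E
python3 - <<'E'
from wrist import *
d=np.load("w_can.npz");P=cloud(d,d["T"]@d["T_tool_cam"]);c0=(.575,-.132)
from scipy.optimize import least_squares
m=near(P,c0,.045)&(P[...,2]>.09)&(P[...,2]<.105);q=P[m][:,:2]
hull=cv2.convexHull((q*1000).astype(np.float32))[:,0]/1000
r=least_squares(lambda p:np.hypot(*(hull-p[:2]).T)-p[2],[*c0,.036]).x;print("can",r)
y=P[yellow(d)&near(P,c0,.09)];top=y[y[:,2]>.05];t=(top[:,:2]-r[:2])@[.96,-.28];a,b=top[t>0],top[t<0]
A,B=a.mean(0),b.mean(0);print(A,B,len(a),len(b),np.degrees(np.arctan2(*(A-B)[1::-1])))
s,f,T,P=snap("w_plug");print(s["tool_pos"],rot(s["tool_rot"]).round(3))
m=orange(f)&near(P,(.525,.166),.06);q=P[m];z=q[:,2];print(len(q),np.percentile(z,[2,20,50,80,98]))
fl=q[z<.05];hull=cv2.convexHull((fl[:,:2]*1000).astype(np.float32))[:,0]/1000
print("flange",least_squares(lambda p:np.hypot(*(hull-p[:2]).T)-p[2],[.525,.166,.031]).x,circ(fl[:,:2]))
w=q[z>.062];rc=cv2.minAreaRect((w[:,:2]*1000).astype(np.float32));print("wing",rc,w.mean(0))
E
```

```text
can [ 0.57622119 -0.13091319  0.03557001]
[ 0.62122143 -0.14372615  0.06157139] [ 0.52558232 -0.11564667  0.06137071] 388 147 -16.362146896646685
[0.50642625 0.15716982 0.2054835 ] [[ 0.472 -0.001  0.882]
 [-0.882 -0.     0.472]
 [-0.    -1.    -0.002]]
3680 [0.03246993 0.03815955 0.03897412 0.06748052 0.06960422]
flange [0.52404158 0.16743911 0.03253406] (array([0.52329602, 0.16697517]), 0.03387789535522461)
wing ((525.8687744140625, 168.30714416503906), (49.71910858154297, 12.00946044921875), 30.39903450012207) [0.52661772 0.16868677 0.06850902]
```

View pics/w_plug.png

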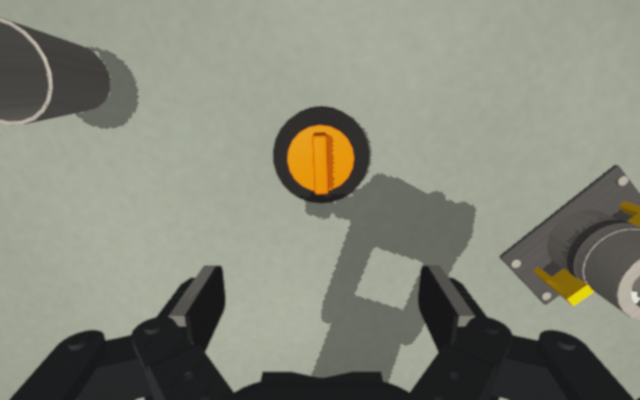

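The wrist view shows the plug centred at (321,158) in its ring. Its wing runs almost straight up the image, between the jaws' planes. Fine alignment and descent follow.

>>> drive_tool(motion=[[[0, 0, 0.88], [0, -0.4, 0], -1], [[0, 0.5, 0], [0, 0, 0], -1], [[0, 0.9, 0], [0, 0, 0], -1], [[0, 0.9, 0], [0, 0, 0], -1], [[0, 0.9, 0], [0, 0, 0], -1], [[0, 0.9, 0], [0, 0, 0], -1], [[0, 0.8, 0], [0, 0, 0], -1], [[0, 0.6, 0], [0, 0, 0], -1], [[0, 0.5, 0], [0, 0, 0], -1], [[0, 0.4, 0], [0, 0, 0], -1], [[0, 0, 0], [0, 0, 0], -1]])

```text
time: 5.1
tool_pos: [0.5254, 0.1678, 0.0449]
tool_rot: [-0.613, 0.614, -0.353, 0.352]
contact_force: [0.5, -0.4, 0.3]
gripper_width: 0.999
```

Run:
```python
from wrist import *
s,f,T,P=snap("w_g");print(s["tool_pos"],s["contact_force"],rot(s["tool_rot"]).round(3)[:,2])
m=orange(f)&near(P,(.5255,.168),.06);q=P[m];z=q[:,2];print(len(q),z.max())
w=q[z>.064];rc=cv2.minAreaRect((w[:,:2]*1000).astype(np.float32));print("wing",rc)
t=(np.c_[w,np.ones(len(w))]@np.linalg.inv(T).T)[:,:3];print("tool frame",t.min(0),t.max(0))
```

```text
[0.52537732 0.16780674 0.04488826] [ 0.46644739 -0.365033    0.32687684] [ 0.864  0.504 -0.002]
10897 0.07092131472072744
wing ((525.8054809570312, 168.3990478515625), (50.81989669799805, 12.06981372833252), 30.03937339782715)
tool frame [-0.00631291 -0.02605457 -0.02478826] [ 0.00576157 -0.01917496  0.02604288]
```

Alignment is within 0.6 mm. Close, then lift.

>>> drive_tool(motion=[[[0, 0, 0.02], [0, 0, 0], 1], [[0, 0, 0], [0, 0, 0], 1], [[0, 0, 0], [0, 0, 0], 1], [[0, 0, 0], [0, 0, 0], 1], [[0, 0, 0], [0, 0, 0], 1], [[0, 0, 0], [0, 0, 0], 1], [[0, 0, 0], [0, 0, 0], 1], [[0, 0, 0], [0, 0, 0], 1], [[0, 0, 0], [0, 0, 0], 1], [[0, 0, 0], [0, 0, 0], 1]])

```text
time: 6.15
tool_pos: [0.5271, 0.1684, 0.0467]
tool_rot: [0.613, -0.613, 0.352, -0.352]
contact_force: [-0.3, 0.3, 3.7]
gripper_width: 0.125
```

```bash
python3 -c "
from plant import manip
s=manip.state();print(s)"
```

```text
{'time': 6.15, 'joint_pos': array([1.74779363e-01, 7.25674399e-02, 1.92007628e+00, 4.90826101e-05,
       1.14812947e+00, 1.21731185e+00]), 'joint_vel': array([ 0.00077862,  0.00054834,  0.00157343,  0.00076787, -0.00022694,
       -0.00120267]), 'joint_efforts': array([ 2.60457007e-02, -3.31494892e+01, -3.00570095e+01,  9.69047454e-03,
       -9.50005691e-03, -1.43764712e-03]), 'tool_pos': array([0.52713348, 0.16844244, 0.04674602]), 'tool_rot': array([ 0.61338977, -0.61299394,  0.35191801, -0.35234237]), 'contact_force': array([-0.30041456,  0.27257948,  3.6816794 ]), 'ft_torque': array([-0.02894532, -0.00490587, -0.03351176]), 'gripper_width': 0.12523639750290394}
```

>>> drive_tool(motion=[[[0, -0.1, 0], [0, 0, 0], 1], [[0, -0.2, 0], [0, 0, 0], 1], [[0, -0.4, 0], [0, 0, 0], 1], [[0, -0.6, 0], [0, 0, 0], 1], [[0, -0.8, 0], [0, 0, 0], 1], [[0, -0.9, 0], [0, 0, 0], 1], [[0, -0.9, 0], [0, 0, 0], 1], [[0, -0.9, 0], [0, 0, 0], 1], [[0, -0.7, 0], [0, 0, 0], 1], [[0, -0.5, 0], [0, 0, 0], 1], [[0, 0, 0], [0, 0, 0], 1], [[0, 0, 0], [0, 0, 0], 1]])

```text
time: 7.35
tool_pos: [0.5266, 0.1683, 0.1962]
tool_rot: [-0.613, 0.613, -0.352, 0.352]
contact_force: [0.6, 0.2, -1.3]
gripper_width: 0.127
```

Run:
```python
from wrist import *
s,f,T,P=snap("w_l");print(s["tool_pos"],s["contact_force"],s["ft_torque"],s["gripper_width"],rot(s["tool_rot"]).round(4))
m=orange(f)&(f["range_z"]>0)&near(P,s["tool_pos"],.06);q=np.c_[P[m],np.ones(m.sum())]@np.linalg.inv(T).T;q=q[:,:3]
print(len(q),np.percentile(q,[1,50,99],axis=0))
fl=q[q[:,1]>-.003];print("flange",np.percentile(fl,[1,50,99],axis=0),circ(fl[:,[0,2]]))
```

```text
[0.52656223 0.1683359  0.19621671] [ 0.58549177  0.18585677 -1.33033957] [-0.01306163  0.02330364 -0.01976278] 0.1270022807168031 [[ 5.040e-01 -1.000e-04  8.637e-01]
 [-8.637e-01 -0.000e+00  5.040e-01]
 [-0.000e+00 -1.000e+00 -1.000e-04]]
8759 [[-0.02823249 -0.02555885 -0.02337038]
 [ 0.00013228  0.00733898  0.0104899 ]
 [ 0.02879013  0.01166337  0.02893078]]
flange [[-0.02862074 -0.00135988 -0.01477351]
 [ 0.00011456  0.0079988   0.01256929]
 [ 0.02928992  0.01260685  0.02925354]] (array([ 0.00065292, -0.00822647]), 0.038226318359375)
```

View pics/w_l.png

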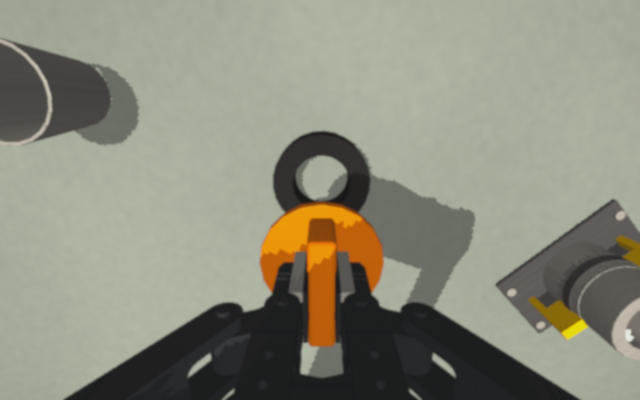

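The wrist view shows the plug lifted clear of its ring, now at (322,178), with the wing at (321,280) between the pads. I'll check the tilt and offset in hand.

Run:
```python
from h import *
from scipy.optimize import least_squares
f=np.load("w_l.npz");T=f["T"];P=cloud(f,f["T_tool_cam"])
m=orange(f)&(np.hypot(P[...,0],P[...,2])<.05);q=P[m]
print(np.histogram(q[:,1],np.arange(-.03,.02,.002)))
for lo,hi,n in((-.03,-.02,"wingtop"),(.002,.0115,"flange")):
    w=q[(q[:,1]>lo)&(q[:,1]<hi)]
    if n=="flange": w=w[(np.abs(w[:,0])>.01)|(w[:,2]>.027)]
    r=least_squares(lambda p:w[:,1]-p[0]-p[1]*w[:,0]-p[2]*w[:,2],[0,0,0],loss="soft_l1",f_scale=.0005).x
    print(n,len(w),r,w.min(0),w.max(0))
    if n=="wingtop": print(cv2.minAreaRect((w[:,[0,2]]*1000).astype(np.float32)))
    else:
        h=cv2.convexHull((w[:,[0,2]]*1000).astype(np.float32))[:,0]/1000;h=h[h[:,1]>.005]
        print(least_squares(lambda p:np.hypot(*(h-p[:2]).T)-p[2],[0,0,.031],loss="soft_l1",f_scale=.0005).x)
```

```text
(array([  23,   41,   43, 1289, 1574,   99,   69,   65,   63,   57,   54,
         64,   60,   58,   56,   37,   37,   39, 2411, 2436,   98,   35,
          0,    0]), array([-3.00000000e-02, -2.80000000e-02, -2.60000000e-02, -2.40000000e-02,
       -2.20000000e-02, -2.00000000e-02, -1.80000000e-02, -1.60000000e-02,
       -1.40000000e-02, -1.20000000e-02, -1.00000000e-02, -8.00000000e-03,
       -6.00000000e-03, -4.00000000e-03, -2.00000000e-03,  2.77555756e-17,
        2.00000000e-03,  4.00000000e-03,  6.00000000e-03,  8.00000000e-03,
        1.00000000e-02,  1.20000000e-02,  1.40000000e-02,  1.60000000e-02,
        1.80000000e-02]))
wingtop 2970 [-0.02196022 -0.0047161   0.00251515] [-0.01866205 -0.02989164 -0.02566234] [ 0.0192432  -0.02000055  0.02421427]
((-2.4083919525146484, 0.48007965087890625), (48.35545349121094, 34.68659591674805), 65.72840118408203)
flange 4139 [ 0.00795765 -0.00023006  0.00701926] [-0.02979939  0.00598359 -0.01711947] [0.0305401  0.01146668 0.02999582]
[ 0.00035473 -0.00028844  0.03022351]
```

The plug sits centred and upright in the hand, with its origin about 13 mm below the TCP. Carry it to the canister and yaw by 46.7°.

>>> drive_tool(motion=[[[0.34, 0, -0.15], [0, 0, 0], 1], [[1, 0, -0.38], [0, 0, 0], 1], [[1, 0, -0.38], [0, 0, 0], 1], [[1, 0, -0.38], [0, 0, 0], 1], [[1, 0, -0.38], [0, 0, 0], 1], [[1, 0, -0.38], [0, 0, 0], 1], [[1, 0, -0.38], [0, 0, 0], 1], [[1, 0, -0.38], [0, 0, 0], 1], [[1, 0, -0.38], [0, 0, 0], 1], [[1, 0, -0.38], [0, 0, 0], 1], [[1, 0, -0.38], [0, 0, 0], 1], [[1, 0, -0.38], [0, 0, 0], 1]])

```text
time: 8.6
tool_pos: [0.5754, -0.1326, 0.1949]
tool_rot: [-0.613, 0.613, -0.353, 0.352]
contact_force: [0.0, -0.6, -0.7]
gripper_width: 0.127
```

>>> drive_tool(motion=[[[0, 0, 0], [0, 0.94, 0], 1], [[0, 0, 0], [0, 0.94, 0], 1], [[0, 0, 0], [0, 0.94, 0], 1], [[0, 0, 0], [0, 0.94, 0], 1], [[0, 0, 0], [0, 0.94, 0], 1], [[0, 0, 0], [0, 0.94, 0], 1], [[0, 0, 0], [0, 0.94, 0], 1], [[0, 0, 0], [0, 0.94, 0], 1], [[0, 0, 0], [0, 0.94, 0], 1], [[0, 0, 0], [0, 0.9, 0], 1], [[0, 0, 0], [0, 0, 0], 1], [[0, 0, 0], [0, 0, 0], 1]])

```text
time: 9.8
tool_pos: [0.5756, -0.1313, 0.1954]
tool_rot: [0.423, -0.424, 0.567, -0.566]
contact_force: [0.2, -0.2, -1.5]
gripper_width: 0.124
```

Run:
```python
from wrist import *
from scipy.optimize import least_squares
s,f,T,P=snap("w_c");Rm=rot(s["tool_rot"]);print(s["tool_pos"],s["contact_force"],s["ft_torque"],s["joint_pos"].round(3),Rm.round(4),np.degrees(np.arctan2(Rm[1,2],Rm[0,2])))
c0=(.576,-.131)
m=near(P,c0,.045)&(P[...,2]>.09)&(P[...,2]<.105)&~orange(f);q=P[m][:,:2];print("rim px",len(q))
if len(q)>50:
    h=cv2.convexHull((q*1000).astype(np.float32))[:,0]/1000;h=h[np.hypot(*(h-c0).T)>.030]
    print(len(h),least_squares(lambda p:np.hypot(*(h-p).T)-.036,c0,loss="soft_l1",f_scale=.0005).x)
y=P[yellow(f)&near(P,c0,.09)];y=y[y[:,2]>.055];print(len(y))
t=(y[:,:2]-c0)@[.96,-.28]
for a in (y[t>0],y[t<0]):
    if len(a): print(a.mean(0),np.degrees(np.arctan2(*(a.mean(0)[:2]-c0)[::-1])))
```

```text
[ 0.57560736 -0.13134783  0.19539967] [ 0.24507158 -0.17300836 -1.53443277] [-0.0557101   0.00273    -0.00143069] [-0.35  -0.003  1.73  -0.     1.416  1.508] [[-2.834e-01 -1.500e-03  9.590e-01]
 [-9.590e-01  4.000e-04 -2.834e-01]
 [ 1.000e-04 -1.000e+00 -1.600e-03]] -16.461563230738268
rim px 2928
40 [ 0.57574621 -0.13094163]
453
[ 0.62124052 -0.14417524  0.0617369 ] -16.236956098347456
```

View pics/w_c.png

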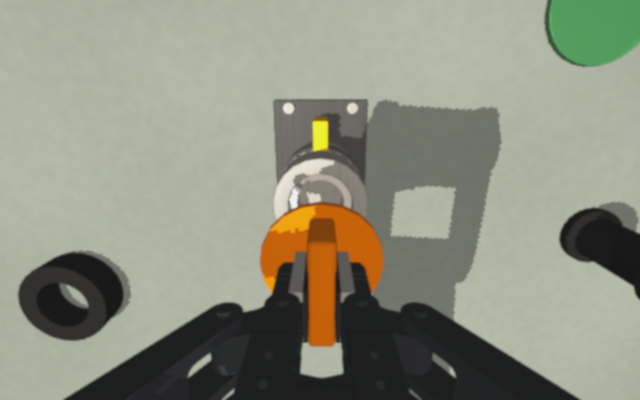

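The wrist view shows the ear at (320,135) in line with the wing at (321,280), and the mouth directly behind the plug. Residual offset is below 0.5 mm. Descend.

>>> drive_tool(motion=[[[0, 0.4, 0], [0, 0, 0], 1], [[0, 0.6, 0], [0, 0, 0], 1], [[0, 0.4, 0], [0, 0, 0], 1], [[0, 0.2, 0], [0, 0, 0], 1], [[0, 0.2, 0], [0, 0, 0], 1], [[0, 0.2, 0], [0, 0, 0], 1], [[0, 0.2, 0], [0, 0, 0], 1], [[0, 0.15, 0], [0, 0, 0], 1], [[0, 0.1, 0], [0, 0, 0], 1], [[0, 0, 0], [0, 0, 0], 1]])

```text
time: 10.85
tool_pos: [0.576, -0.131, 0.1347]
tool_rot: [0.423, -0.423, 0.567, -0.567]
contact_force: [-0.2, 0.1, -1.0]
gripper_width: 0.132
```

```bash
cat > st.py <<'E'
from h import *
from plant import manip
s=manip.state();Rm=rot(s["tool_rot"])
print(s["time"],s["tool_pos"].round(4),"F",s["contact_force"].round(2),"M",s["ft_torque"].round(3),"yaw",np.degrees(np.arctan2(Rm[1,2],Rm[0,2])).round(2),"g",round(s["gripper_width"],3),"down",Rm[:,1].round(3))
E
python3 st.py
```

```text
10.85 [ 0.576  -0.131   0.1347] F [-0.23  0.06 -0.98] M [ 0.021 -0.003 -0.016] yaw -16.53 g 0.132 down [-0.  0. -1.]
```

>>> drive_tool(motion=[[[0, 0.06, 0], [0, 0, 0], 1], [[0, 0.06, 0], [0, 0, 0], 1], [[0, 0.04, 0], [0, 0, 0], 1], [[0, 0, 0], [0, 0, 0], 1], [[0, 0, 0], [0, 0, 0], 1]])

```text
time: 11.35
tool_pos: [0.5762, -0.1311, 0.1311]
tool_rot: [-0.423, 0.423, -0.567, 0.567]
contact_force: [-0.3, -0.1, -1.0]
gripper_width: 0.124
```

```bash
python3 st.py
```

```text
11.35 [ 0.5762 -0.1311  0.1311] F [-0.32 -0.08 -1.  ] M [ 0.012 -0.061  0.026] yaw -16.53 g 0.124 down [ 0. -0. -1.]
```

>>> drive_tool(motion=[[[0, 0.04, 0], [0, 0, 0], 1], [[0, 0.04, 0], [0, 0, 0], 1], [[0, 0.04, 0], [0, 0, 0], 1], [[0, 0, 0], [0, 0, 0], 1], [[0, 0, 0], [0, 0, 0], 1]])

```text
time: 11.85
tool_pos: [0.5765, -0.1312, 0.1293]
tool_rot: [-0.423, 0.423, -0.566, 0.567]
contact_force: [-2.2, 1.0, 5.4]
gripper_width: 0.126
```

```bash
python3 st.py
```

```text
11.85 [ 0.5765 -0.1312  0.1293] F [-2.22  1.    5.36] M [0.118 0.484 0.035] yaw -16.53 g 0.126 down [ 0.001 -0.    -1.   ]
```

Contact at the expected height, at about 6 N. Before turning, I'll read the likely thread-start angle from the earlier mouth image.

Run:
```python
from h import *
f=np.load("w_can.npz");T=f["T"]@f["T_tool_cam"];K=f["camera_matrix"];Ti=np.linalg.inv(T)
c=np.array([.5761,-.1310]);g=cv2.cvtColor(f["img"],cv2.COLOR_BGR2GRAY);P=cloud(f,T)
for a in range(-180,180,5):
    th=np.radians(a-16.4);o=[]
    for r in (.0195,.0212,.0228):
        p=Ti@np.r_[c+r*np.array([np.cos(th),np.sin(th)]),.092,1];u=K@(p[:3]/p[2]);v,uu=int(round(u[1])),int(round(u[0]))
        o+= [g[v,uu],round(float(P[v,uu,2])*1000)]
    print(a,*o,end=" | " if (a//5)%3 else "\n")
S=cv2.resize(f["img"][110:220,255:365],None,fx=5,fy=5,interpolation=cv2.INTER_CUBIC);cv2.imwrite("pics/mouth.png",S)
```

```text
-180 231 91 232 91 218 93
-175 230 92 232 91 222 90 | -170 228 91 232 90 223 91 | -165 231 91 231 90 225 91
-160 230 90 229 90 221 90 | -155 209 92 171 81 167 91 | -150 167 79 130 81 86 87
-145 215 78 120 82 88 86 | -140 221 80 125 83 81 89 | -135 220 79 128 84 84 89
-130 219 95 206 79 199 95 | -125 202 95 227 95 222 95 | -120 202 92 204 92 192 91
-115 231 90 228 91 226 91 | -110 230 92 231 91 225 90 | -105 230 89 231 90 220 91
-100 231 90 231 92 212 90 | -95 231 90 231 90 215 90 | -90 228 90 231 91 213 90
-85 231 89 231 91 212 91 | -80 231 92 231 91 220 92 | -75 231 90 231 90 218 91
-70 230 89 232 90 213 90 | -65 231 91 231 91 207 90 | -60 229 90 231 91 222 92
-55 231 90 231 90 209 90 | -50 231 91 231 91 212 92 | -45 231 90 231 91 214 90
-40 232 90 230 90 225 93 | -35 232 91 232 91 218 90 | -30 232 90 232 91 225 89
-25 232 91 230 90 219 91 | -20 232 90 231 90 218 92 | -15 232 92 231 90 213 91
-10 232 90 231 91 194 91 | -5 232 89 230 91 215 92 | 0 232 91 231 91 217 90
5 231 91 232 91 206 90 | 10 231 91 232 90 215 91 | 15 231 90 232 90 216 92
20 231 90 231 91 210 90 | Traceback (most recent call last):
  File "<stdin>", line 8, in <module>
ValueError: cannot convert float NaN to integer
```

The mouth depth data puts a thread start at about −155 to −131° from the ears' axis, so the drop should come after about +37° anticlockwise. First turn about 28°.

>>> drive_tool(motion=[[[0, 0, -0.01], [0, -0.5, 0], 1], [[0, 0, 0], [0, -0.8, 0], 1], [[0, 0, 0], [0, -0.8, 0], 1], [[0, 0, 0], [0, -0.8, 0], 1], [[0, 0, 0], [0, -0.8, 0], 1], [[0, 0, 0], [0, -0.8, 0], 1], [[0, 0, 0], [0, -0.8, 0], 1], [[0, 0, 0], [0, -0.3, 0], 1], [[0, 0, 0], [0, 0, 0], 1]])

```text
time: 12.75
tool_pos: [0.5768, -0.1315, 0.1291]
tool_rot: [0.547, -0.547, 0.447, -0.449]
contact_force: [0.1, -2.5, 4.0]
gripper_width: 0.125
```

```bash
python3 st.py
```

```text
12.75 [ 0.5768 -0.1315  0.1291] F [ 0.12 -2.48  4.  ] M [-0.303 -0.283  0.001] yaw 11.42 g 0.125 down [ 0.003 -0.001 -1.   ]
```

>>> drive_tool(motion=[[[0, 0, 0], [0, -0.6, 0], 1], [[0, 0.02, 0], [0, -0.4, 0], 1], [[0, 0, 0], [0, 0, 0], 1], [[0, 0, 0], [0, 0, 0], 1]])

```text
time: 13.15
tool_pos: [0.5758, -0.1306, 0.1271]
tool_rot: [0.566, -0.566, 0.424, -0.423]
contact_force: [1.4, 0.1, -0.1]
gripper_width: 0.126
```

```bash
python3 st.py
```

```text
13.15 [ 0.5758 -0.1306  0.1271] F [ 1.37  0.09 -0.11] M [ 0.084 -0.259  0.092] yaw 16.4 g 0.126 down [-0.     0.001 -1.   ]
```

It has started dropping at about 33° (z 2 mm lower, force gone). Add 2.5°, then follow it down.

>>> drive_tool(motion=[[[0, 0, 0], [0, -0.5, 0], 1], [[0, 0.06, 0], [0, 0, 0], 1], [[0, 0.06, 0], [0, 0, 0], 1], [[0, 0, 0], [0, 0, 0], 1]])

```text
time: 13.55
tool_pos: [0.5757, -0.1308, 0.1238]
tool_rot: [0.575, -0.575, 0.411, -0.411]
contact_force: [2.5, 0.7, -1.9]
gripper_width: 0.129
```

```bash
python3 st.py
```

```text
13.55 [ 0.5757 -0.1308  0.1238] F [ 2.54  0.72 -1.86] M [ 0.054 -0.355  0.002] yaw 18.92 g 0.129 down [-0.001  0.    -1.   ]
```

>>> drive_tool(motion=[[[0, 0.06, 0.01], [0, 0, 0], 1], [[0, 0.06, 0], [0, 0, 0], 1], [[0, 0.06, 0], [0, 0, 0], 1], [[0, 0.05, 0], [0, 0, 0], 1], [[0, 0, 0], [0, 0, 0], 1], [[0, 0, 0], [0, 0, 0], 1]])

```text
time: 14.15
tool_pos: [0.576, -0.1309, 0.1186]
tool_rot: [-0.575, 0.576, -0.411, 0.411]
contact_force: [0.5, -0.1, -0.9]
gripper_width: 0.127
```

```bash
python3 st.py
```

```text
14.15 [ 0.576  -0.1309  0.1186] F [ 0.55 -0.13 -0.88] M [ 0.028 -0.041  0.034] yaw 18.96 g 0.127 down [-0.001  0.    -1.   ]
```

>>> drive_tool(motion=[[[0, 0.04, 0], [0, 0, 0], 1], [[0, 0.03, 0], [0, 0, 0], 1], [[0, 0, 0], [0, 0, 0], 1], [[0, 0, 0], [0, 0, 0], 1]])

```text
time: 14.55
tool_pos: [0.5763, -0.131, 0.1178]
tool_rot: [0.576, -0.576, 0.411, -0.411]
contact_force: [-1.9, 0.6, 4.6]
gripper_width: 0.125
```

```bash
python3 st.py
```

```text
14.55 [ 0.5763 -0.131   0.1178] F [-1.93  0.61  4.61] M [ 0.117  0.462 -0.041] yaw 18.97 g 0.125 down [ 0. -0. -1.]
```

Seated on the start floor (11.5 mm below the thread top). Screw clockwise, following at about 0.11 mm/°.

>>> drive_tool(motion=[[[0, 0.005, 0], [0, 0.8, 0], 1], [[0, 0.015, 0], [0, 0.8, 0], 1], [[0, 0.018, 0], [0, 0.8, 0], 1], [[0, 0, 0], [0, 0, 0], 1]])

```text
time: 14.95
tool_pos: [0.5773, -0.1321, 0.1176]
tool_rot: [-0.529, 0.529, -0.468, 0.47]
contact_force: [-0.2, -0.6, 5.2]
gripper_width: 0.128
```

```bash
python3 st.py
```

```text
14.95 [ 0.5773 -0.1321  0.1176] F [-0.16 -0.6   5.18] M [-0.336  0.155  0.057] yaw 6.9 g 0.128 down [ 0.003 -0.003 -1.   ]
```

>>> drive_tool(motion=[[[0, 0.01, 0], [0, 0.8, 0], 1], [[0, 0.018, 0], [0, 0.8, 0], 1], [[0, 0, 0], [0, 0, 0], 1]])

```text
time: 15.25
tool_pos: [0.5775, -0.1315, 0.117]
tool_rot: [-0.496, 0.494, -0.504, 0.506]
contact_force: [0.7, 0.2, 4.5]
gripper_width: 0.127
```

```bash
python3 st.py
```

```text
15.25 [ 0.5775 -0.1315  0.117 ] F [0.67 0.18 4.45] M [ 0.097 -0.008 -0.053] yaw -1.12 g 0.127 down [ 0.004 -0.001 -1.   ]
```

>>> drive_tool(motion=[[[0, 0.02, 0], [0, 0.8, 0], 1], [[0, 0.02, 0], [0, 0.8, 0], 1], [[0, 0.02, 0], [0, 0.8, 0], 1], [[0, 0, 0], [0, 0, 0], 1]])

```text
time: 15.65
tool_pos: [0.5776, -0.1312, 0.1154]
tool_rot: [-0.44, 0.439, -0.553, 0.555]
contact_force: [0.7, 0.4, 4.9]
gripper_width: 0.127
```

```bash
python3 st.py
```

```text
15.65 [ 0.5776 -0.1312  0.1154] F [0.7  0.36 4.91] M [ 0.219 -0.038 -0.11 ] yaw -13.13 g 0.127 down [ 0.004 -0.001 -1.   ]
```

>>> drive_tool(motion=[[[0, 0.02, 0], [0, 0.8, 0], 1], [[0, 0.02, 0], [0, 0.8, 0], 1], [[0, 0.02, 0], [0, 0.8, 0], 1], [[0, 0, 0], [0, 0, 0], 1]])

```text
time: 16.05
tool_pos: [0.5776, -0.1315, 0.1141]
tool_rot: [-0.38, 0.378, -0.596, 0.598]
contact_force: [-1.0, -0.4, 6.3]
gripper_width: 0.123
```

```bash
python3 st.py
```

```text
16.05 [ 0.5776 -0.1315  0.1141] F [-1.   -0.45  6.29] M [ 0.059  0.02  -0.128] yaw -25.13 g 0.123 down [ 0.004 -0.001 -1.   ]
```

>>> drive_tool(motion=[[[0, 0.01, 0], [0, 0.8, 0], 1], [[0, 0.018, 0], [0, 0.8, 0], 1], [[0, 0.018, 0], [0, 0.8, 0], 1], [[0, 0, 0], [0, 0, 0], 1]])

```text
time: 16.45
tool_pos: [0.5776, -0.1314, 0.1129]
tool_rot: [-0.316, 0.314, -0.632, 0.634]
contact_force: [0.4, 0.1, 5.2]
gripper_width: 0.128
```

```bash
python3 st.py
```

```text
16.45 [ 0.5776 -0.1314  0.1129] F [0.38 0.13 5.21] M [-0.021 -0.047 -0.078] yaw -37.11 g 0.128 down [ 0.004 -0.001 -1.   ]
```

>>> drive_tool(motion=[[[0, 0.015, 0], [0, 0.8, 0], 1], [[0, 0.01, 0], [0, 0.6, 0], 1], [[0, 0, 0], [0, 0, 0], 1]])

```text
time: 16.75
tool_pos: [0.5776, -0.1317, 0.1127]
tool_rot: [-0.277, 0.275, -0.65, 0.652]
contact_force: [-0.9, -1.0, 8.1]
gripper_width: 0.126
```

```bash
python3 st.py
```

```text
16.75 [ 0.5776 -0.1317  0.1127] F [-0.88 -0.98  8.11] M [-0.01   0.293 -0.101] yaw -44.09 g 0.126 down [ 0.004 -0.002 -1.   ]
```

>>> drive_tool(motion=[[[0, -0.01, 0], [0, 0.5, 0], 1], [[0, 0, 0], [0, 0, 0], 1], [[0, 0, 0], [0, 0, 0], 1]])

```text
time: 17.05
tool_pos: [0.5775, -0.1317, 0.1128]
tool_rot: [-0.263, 0.261, -0.656, 0.658]
contact_force: [-0.1, -0.5, 7.7]
gripper_width: 0.126
```

Run:
```python
import st
from wrist import *
s,f,T,P=snap("w_e")
c0=(.576,-.131);m=orange(f)&near(P,(.577,-.1315),.05);q=P[m];print(np.histogram(q[:,2],np.arange(.09,.15,.003)))
```

```text
17.05 [ 0.5775 -0.1317  0.1128] F [-0.09 -0.51  7.66] M [ 0.011  0.199 -0.056] yaw -46.55 g 0.126 down [ 0.003 -0.002 -1.   ]
(array([   0,    0,    0,   21, 2973, 1789,   51,   68,   83,   96,   79,
         86,   90,  103, 1925,  761,   62,   26,    7]), array([0.09 , 0.093, 0.096, 0.099, 0.102, 0.105, 0.108, 0.111, 0.114,
       0.117, 0.12 , 0.123, 0.126, 0.129, 0.132, 0.135, 0.138, 0.141,
       0.144, 0.147]))
```

View pics/w_e.png

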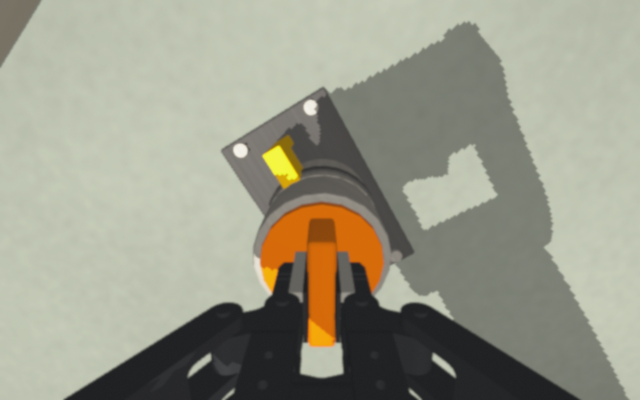

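The wrist view shows the flange lying on the rim (orange disc at (322,250) inside the steel edge). Depth gives the flange top at about 105 mm, and z no longer falls with turning, so it is home. Ease off and release.

>>> drive_tool(motion=[[[0, -0.03, 0], [0, 0, 0], 1], [[0, 0, 0], [0, 0, 0], 1], [[0, 0, 0], [0, 0, 0], -0.5], [[0, 0, 0], [0, 0, 0], -1], [[0, 0, 0], [0, 0, 0], -1], [[0, 0, 0], [0, 0, 0], -1], [[0, 0, 0], [0, 0, 0], -1], [[0, 0, 0], [0, 0, 0], -1], [[0, 0, 0], [0, 0, 0], -1], [[0, 0, 0], [0, 0, 0], -1]])

```text
time: 18.1
tool_pos: [0.5761, -0.1309, 0.1116]
tool_rot: [-0.262, 0.262, -0.657, 0.657]
contact_force: [-0.8, 0.1, -0.1]
gripper_width: 0.999
```

>>> drive_tool(motion=[[[0, -0.2, 0], [0, 0, 0], -1], [[0, -0.5, 0], [0, 0, 0], -1], [[0, -0.8, 0], [0, 0, 0], -1], [[0, -1, 0], [0, 0, 0], -1], [[0, -1, 0], [0, 0, 0], -1], [[0, -0.8, 0], [0, 0, 0], -1], [[0, -0.3, 0], [0, 0, 0], -1], [[0, 0, 0], [0, 0, 0], -1], [[0, 0, 0], [0, 0, 0], -1]])

```text
time: 19.0
tool_pos: [0.5758, -0.1308, 0.2259]
tool_rot: [0.262, -0.262, 0.657, -0.657]
contact_force: [0.4, 0.1, 0.1]
gripper_width: 0.999
```

Run:
```python
import st
from wrist import *
from scipy.optimize import least_squares
s,f,T,P=snap("w_f")
c0=(.576,-.131);m=orange(f)&near(P,c0,.05);q=P[m];print(np.histogram(q[:,2],np.arange(.09,.15,.003)))
fl=q[(q[:,2]<.112)&(q[:,2]>.1)];h=cv2.convexHull((fl[:,:2]*1000).astype(np.float32))[:,0]/1000
print("flange",least_squares(lambda p:np.hypot(*(h-p[:2]).T)-p[2],[*c0,.031],loss="soft_l1",f_scale=.0005).x,np.median(fl[:,2]))
print(least_squares(lambda p:fl[:,2]-p[0]-(fl[:,:2]-c0)@p[1:],[.106,0,0],loss="soft_l1",f_scale=.0005).x)
m=near(P,c0,.0365)&(P[...,2]>.095)&(P[...,2]<.103)&~orange(f);print("rim",np.median(P[m][:,2]),m.sum())
```

```text
19.0 [ 0.5758 -0.1308  0.2259] F [0.37 0.06 0.14] M [-0.018 -0.019  0.038] yaw -46.53 g 0.999 down [-0.001  0.    -1.   ]
(array([   0,    0,    0,    0, 1729, 1085,   10,    7,   14,   17,   13,
         12,   18,    9,  701,  319,    0,    0,    0]), array([0.09 , 0.093, 0.096, 0.099, 0.102, 0.105, 0.108, 0.111, 0.114,
       0.117, 0.12 , 0.123, 0.126, 0.129, 0.132, 0.135, 0.138, 0.141,
       0.144, 0.147]))
flange [ 0.57674235 -0.13174758  0.03022684] 0.10480099669744145
[ 1.04809417e-01  2.83506239e-06 -3.57261633e-04]
rim 0.09866172902505543 1192
```

View pics/w_f.png

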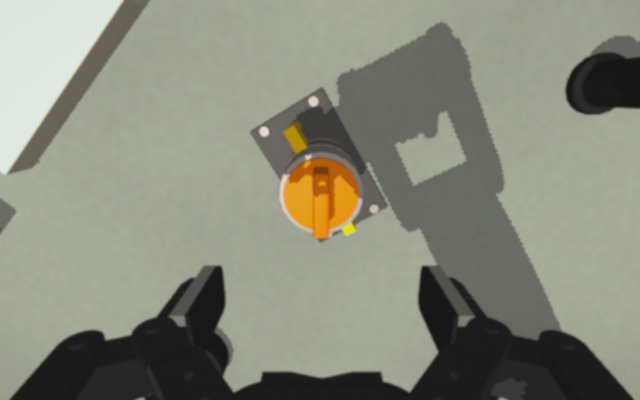

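The plug stands upright at (320,195). Its flange top is 6.1 mm above the rim, so its underside lies on the rim, and the gripper is clear. Handing in.

```bash
python3 -c "
from plant import manip
print(manip.job_done())"
```

```text
the job is handed in; nothing more can be done
None
```

The plug is screwed home in the canister and released, and the job is handed in at about 19 s of the 72 s allowed.

- **Placing:** I lifted the plug off its ring and stood it on the threads with its wing within about 0.3° of the ears' axis. Contact came at the expected height, at about 6 N.
- **Thread start:** Turning anticlockwise, it began to drop at about 33°. I added 2.5° and followed it down to the start floor, 11.5 mm below the thread top as stated.
- **Screwing in:** I turned it about 65° clockwise with 4 to 9 N of downward force. It stopped sinking over the last few degrees.
- **Last check after letting go:**
  - The flange top is 6.1 mm above the measured rim; the flange is 6 mm thick, so its underside lies on the rim.
  - Its centre is about 1 mm off the neck's, and the tilt is below 0.001 rad.
  - The gripper is open, 11 cm above the plug, with only sensor noise on the force reading.

**Disagreements:** Camera heights read about 1.3 mm low on both rim and flange, which cancels in their difference. While screwing, the tool shifted sideways by up to 1.6 mm, within the play. I did not measure the bystanders again; all the force contacts I saw came at the plug and canister.

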